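# Change over the spice jars to the new rack in the same order

## Robot

A 6-joint arm with a two-finger parallel gripper is mounted at the origin on the work surface. World frame = base frame: x ahead of the robot, y to its left, z up, the work surface at z = 0. Lengths are in m, angles in rad, forces in N, time in s.
With the tool pointing down it reaches from about 0.225 to 0.875 m from the base axis. Payload 3.4 kg.
Tool frame: the origin (TCP) lies at the very end of the fingers, on their centre line; the grasp point (between the pads) lies behind it (manip.grasp_offset is the z of the grasp point in the tool frame, in m); z points along the fingers, y is the line along which they close (so a half turn about z gives the same grasp; the last joint's range is limited). The gripper opens to 85 mm and grips with 20 to 120 N. Pads are 22 mm wide; open, the fingers measure 114 mm over their backs; the gripper's body (76 mm by 85 mm) begins 54 mm behind the grasp point. The pads swing forward as they close: fully open they stand 13 mm farther back than shut.
Start: joints at [-1.254, 0.276, 1.505, -0, 1.361, -0.121], TCP at [0.244, -0.521, 0.231] pointing down, gripper open.
Joint ranges: [-2.89, 2.89], [-0.75, 2.08], [0.22, 2.7], [-1.18, 4.32], [0.11, 2.71], [-2.7, 2.7]. Speed limits (rad/s): [2.57, 2.57, 3.14, 3.14, 3.14, 3.14].

## Interface

Orientations are given as a unit quaternion [w, x, y, z].
In Python, from rig import manip gives the robot as it stands.
- The arm moves only by the shell command python3 -m pendant 'ROWS' [FORCE]. ROWS is JSON, a list of rows, each an object of numbers: "dx", "dy", "dz": the shift along the tool's x, y, z in m; "rx", "ry", "rz": the turn, a rotation vector about the tool's x, y, z in degrees; "hand": the finger opening in m, from 0 to 0.0854. In form: [{"dx": .., "dy": .., "dz": .., "rx": .., "ry": .., "rz": .., "hand": ..}, ...]. A call has 1 to 12 rows; each row shifts and turns the commanded pose from where the row before left it, along the tool's axes as they then stand; what a row does not reach is not made up. A row lasts 1/12 s, in which the tool goes at most 41.7 mm and 7.16 degrees, less where a joint would pass 70% of its speed; a pose out of reach is approached as far as the arm can. A call is refused whole if a number of a shift passes 0.0417 or a number of a turn 7.16, either way. A call with a gripper value outside its range is refused whole. The fingers move at their own pace and stop on an object; FORCE is the grip in N (left out, the last holds). Time passes only in rows, so rows that do not move let the fingers close. It gives the time, the measured TCP pose, the force, the opening and the grip force at its end, in the units of the state.
- manip.get_state(): the state, without advancing time (a new reading comes with each control period).
- manip.get_image(name): name is "side" or "top"; returns a dict with "frame" (420x560x3 uint8, red, green, blue), "fx", "fy", "cx", "cy" (pixels), "position" and "attitude" of the camera in the world. Camera axes: x right, y up, looking along -z (the intrinsics and any distortion apply to the point x, -y, -z); pixel columns grow to the right and rows downward; lengths in m; the calibration is good to about 2 mm. A picture is of the moment at which its call begins. There is no depth.
- manip.sign_off(): hands the job in; it is judged then, once.
The state is a dict: "clock": time; "qpos": joint angles; "qd": joint speeds; "effort": joint torques, N m; "position": TCP position; "ee_rot": TCP orientation; "contact_force": force on the tool from outside, world axes, zero at the start; "moment": the same for the moment, N m; "width": finger opening in m; "gripper_force": force on a finger pad.
Only numpy, scipy, OpenCV 4.12 (cv2) and the standard library are available. Lean on these libraries where they do the work, as an engineer would, in place of code of your own. Each camera call takes 0.05 s, during which the arm holds its last target. There are 200 camera calls.

## Task

Move the four spice jars with coloured lids from the old wooden rack to the four free places of the new wire rack, one jar to a place, keeping the left-to-right order in which they stand now, left and right as seen from the robot. Keep the jars upright and stand each one squarely on the new rack's base board. The salt shaker stays standing in its place in the new rack.

Things in the scene. Friction and masses are not known exactly. Their poses are not given: they have to be found in the camera images.
- jar_red: spice jar, amber glass, paper label, red screw lid; round, 46 mm in diameter from foot to lid, 106 mm high (lid: top 26 mm), about 0.18 kg. Origin: centre of underside, z up, turn about z arbitrary. Starts in the old dark wooden rack (fixed): four 62 mm square places in a row, 68 mm apart, floor at z = 8 mm, walls up to 40 mm, end walls 58 mm. Grip from above across the lid.
- jar_yellow: spice jar, amber glass, paper label, yellow screw lid; round, 46 mm in diameter from foot to lid, 106 mm high (lid: top 26 mm), about 0.18 kg. Origin: centre of underside, z up, turn about z arbitrary. Starts in the old dark wooden rack (fixed): four 62 mm square places in a row, 68 mm apart, floor at z = 8 mm, walls up to 40 mm, end walls 58 mm. Grip from above across the lid.
- jar_green: spice jar, amber glass, paper label, green screw lid; round, 46 mm in diameter from foot to lid, 106 mm high (lid: top 26 mm), about 0.18 kg. Origin: centre of underside, z up, turn about z arbitrary. Starts in the old dark wooden rack (fixed): four 62 mm square places in a row, 68 mm apart, floor at z = 8 mm, walls up to 40 mm, end walls 58 mm. Grip from above across the lid.
- jar_blue: spice jar, amber glass, paper label, blue screw lid; round, 46 mm in diameter from foot to lid, 106 mm high (lid: top 26 mm), about 0.18 kg. Origin: centre of underside, z up, turn about z arbitrary. Starts in the old dark wooden rack (fixed): four 62 mm square places in a row, 68 mm apart, floor at z = 8 mm, walls up to 40 mm, end walls 58 mm. Grip from above across the lid.
- clip_red: red label clip, 52 mm wide, fixed to the old wooden rack's front wall (robot's side) before the place where the red-lidded jar starts. Axes: x across the rack, away from the robot; y left along the row; z up. Origin at table height; the place's centre is at x = +38 mm, y = 0. Clip spans x = -22 to +8 mm, up to z = 42 mm. Old rack may be nearer or farther than the new one.
- clip_yellow: yellow label clip, 52 mm wide, fixed to the old wooden rack's front wall (robot's side) before the place where the yellow-lidded jar starts. Axes: x across the rack, away from the robot; y left along the row; z up. Origin at table height; the place's centre is at x = +38 mm, y = 0. Clip spans x = -22 to +8 mm, up to z = 42 mm. Old rack may be nearer or farther than the new one.
- clip_green: green label clip, 52 mm wide, fixed to the old wooden rack's front wall (robot's side) before the place where the green-lidded jar starts. Axes: x across the rack, away from the robot; y left along the row; z up. Origin at table height; the place's centre is at x = +38 mm, y = 0. Clip spans x = -22 to +8 mm, up to z = 42 mm. Old rack may be nearer or farther than the new one.
- clip_blue: blue label clip, 52 mm wide, fixed to the old wooden rack's front wall (robot's side) before the place where the blue-lidded jar starts. Axes: x across the rack, away from the robot; y left along the row; z up. Origin at table height; the place's centre is at x = +38 mm, y = 0. Clip spans x = -22 to +8 mm, up to z = 42 mm. Old rack may be nearer or farther than the new one.
- new_rack: new rack, fixed: steel wire on a beech board 354 x 86 mm. Origin: centre of the board's underside; x across, away from the robot; y left along the row; z up. Five 62 mm square places, centres at x = 0, y = +136, +68, 0, -68, -136 mm; salt shaker in the one at +136 (left end), four free. Jars stand on the board, top at z = 12 mm; wires reach z = 49 mm.
- salt: salt shaker, white ceramic with a domed steel top, 44 mm in diameter and 93 mm high, loose, standing in the left end place of the new rack. Origin: centre of its underside; z up.

How it is judged:
By the outcome, as a careful person would: the job done as asked, in the order asked, and still so for the second after the job is handed in, with the robot touching nothing.
It also fails if it takes over 96 s, if anything falls off the work surface, if the arm or the gripper's body presses on something with over 40 N, if the wrist force passes 120 N, or if a joint passes its speed limit or range.

## Working session

There is one attempt and no reset: what is moved stays moved. The work goes in short steps, Python scripts to look and compute and a shell command to move; the robot and the scene stay as the last step left them, time stands still between calls to the robot, and variables do not carry over. Pictures are saved under pics/ and viewed, at most 14 in all, crops included, and the job is handed in when it is done.

```bash
ls; mkdir -p pics
python3 - <<'E'
from rig import manip
import cv2,json
for n in("top","side"):
    d=manip.get_image(n); cv2.imwrite(f"pics/{n}0.png",d["frame"][:,:,::-1])
    print({k:v for k,v in d.items() if k!="frame"})
print(manip.get_state(), manip.grasp_offset)
E
```

```text
pics
{'fx': 444.4524061089577, 'fy': 444.4524061089577, 'cx': 283.8008751624276, 'cy': 206.920661692605, 'position': array([ 0.43377435, -0.00742397,  0.69716012]), 'attitude': array([ 0.71240793,  0.06215216, -0.0269206 , -0.69848932])}
{'fx': 498.4417895047922, 'fy': 498.4417895047922, 'cx': 277.33626353449387, 'cy': 211.59570006873508, 'position': array([ 0.17638298, -0.50382445,  0.52041268]), 'attitude': array([ 0.85655723,  0.42884592, -0.13334353, -0.25420542])}
{'clock': 0.1, 'qpos': array([-1.25401061e+00,  2.76513485e-01,  1.50598876e+00, -9.61379121e-06,
        1.36073905e+00, -1.21007154e-01]), 'qd': array([ 0.00030934, -0.00088741, -0.00150478, -0.00089115, -0.00120245,
        0.00080683]), 'effort': array([ 9.70666842e-04, -4.17699087e+01, -2.46406764e+01, -3.23684571e-04,
        5.85505055e-03,  5.77822760e-06]), 'position': array([ 0.24360482, -0.52031996,  0.23054374]), 'ee_rot': array([-8.19915604e-04,  9.76137135e-01,  2.17153435e-01, -8.52413167e-05]), 'contact_force': array([ 1.20054189, -0.29034794,  0.53718169]), 'moment': array([-0.00992944, -0.01642484, -0.0134105 ]), 'gripper_force': 0.0, 'width': 0.08536278933058879} -0.0187
```

View pics/top0.png

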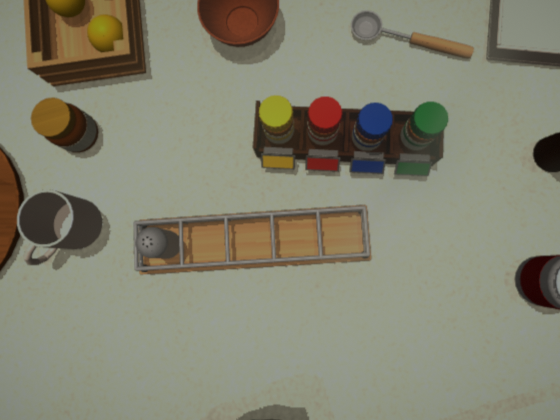

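View pics/side0.png

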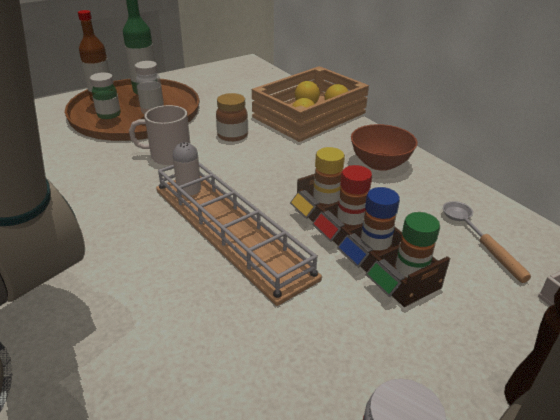

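The top view shows the jars left to right as yellow (276,112), red (325,114), blue (375,121), green (430,118). The new rack runs from (137,245) to (368,232), with the salt at (150,240). The side view shows the same things, with the rack from (165,180) to (315,275). Next I measure.

```bash
cat > h.py <<'E'
from rig import manip
import cv2,numpy as np
from scipy.spatial.transform import Rotation as R
def cam(n):
    d=manip.get_image(n); d["R"]=R.from_quat(d["attitude"],scalar_first=True).as_matrix(); return d
def rays(d,px):
    px=np.atleast_2d(np.asarray(px,float))
    v=np.c_[(px[:,0]-d["cx"])/d["fx"],-(px[:,1]-d["cy"])/d["fy"],-np.ones(len(px))]
    return v@d["R"].T
def plane(d,px,z):
    v=rays(d,px); return d["position"]+v*((z-d["position"][2])/v[:,2])[:,None]
def tri(d1,p1,d2,p2):
    a,b=rays(d1,p1)[0],rays(d2,p2)[0]; s=np.linalg.lstsq(np.c_[a,-b],d2["position"]-d1["position"],rcond=None)[0]
    A=d1["position"]+s[0]*a;B=d2["position"]+s[1]*b; return (A+B)/2,np.linalg.norm(A-B)
def proj(d,P):
    c=(np.atleast_2d(P)-d["position"])@d["R"]; return np.c_[d["cx"]-d["fx"]*c[:,0]/c[:,2],d["cy"]+d["fy"]*c[:,1]/c[:,2]]
HUE={"yellow":(22,32),"red":(172,8),"blue":(105,125),"green":(60,85)}
def mask(d,c):
    h,s,v=cv2.split(cv2.cvtColor(d["frame"],cv2.COLOR_RGB2HSV)); lo,hi=HUE[c]
    m=((h>=lo)&(h<=hi)) if lo<hi else ((h>=lo)|(h<=hi))
    return (m&(s>130)&(v>50)).astype(np.uint8)
def blobs(m,box,amin=60):
    k=np.zeros_like(m);x0,y0,x1,y1=box;k[y0:y1,x0:x1]=m[y0:y1,x0:x1]
    k=cv2.morphologyEx(k,cv2.MORPH_OPEN,np.ones((3,3)))
    cs=cv2.findContours(k,0,cv2.CHAIN_APPROX_NONE)[0]
    return sorted([c for c in cs if cv2.contourArea(c)>amin],key=cv2.contourArea,reverse=True)
def lid(d,c,box,z):
    "circle fit of the lid top, outer half of the rim only"
    b=blobs(mask(d,c),box)[0][:,0,:]; P=plane(d,b,z)[:,:2]; m=P.mean(0); o=m-d["position"][:2]
    Q=P[(P-m)@o/np.linalg.norm(o)>0]
    s=np.linalg.lstsq(np.c_[2*Q,np.ones(len(Q))],(Q**2).sum(1),rcond=None)[0]
    return s[:2],np.sqrt(s[2]+s[:2]@s[:2])
E
python3 - <<'E'
from h import *
T,S=cam("top"),cam("side")
for c in HUE:
    bt=blobs(mask(T,c),(240,85,460,180)); bs=blobs(mask(S,c),(280,140,450,300))
    ct=[np.mean(b[:,0,:],0).round(1).tolist()+[cv2.contourArea(b)] for b in bt[:3]]
    cs=[np.mean(b[:,0,:],0).round(1).tolist()+[cv2.contourArea(b)] for b in bs[:3]]
    print(c,ct,cs)
    p=[cv2.minEnclosingCircle(bt[0])[0],cv2.minAreaRect(bs[0])[0]]
    print("  tri lid",*tri(T,p[0],S,p[1])," top fit",lid(T,c,(240,85,460,180),.114))
    if len(bt)>1: print("  clip@z40",plane(T,ct[1][:2],.035))
big=lambda d,x0,y0,x1,y1,f:cv2.resize(d["frame"][y0:y1,x0:x1,::-1],None,fx=f,fy=f,interpolation=cv2.INTER_CUBIC)
cv2.imwrite("pics/rt.png",big(T,125,195,385,285,3)); cv2.imwrite("pics/rs.png",big(S,145,150,325,300,4))
E
```

```text
yellow [[275.5, 112.5, 885.5], [277.3, 161.6, 272.5]] [[330.0, 154.5, 275.0]]
  tri lid [0.63848509 0.03666989 0.11211202] 0.0022557760698736803  top fit (array([0.63792729, 0.03726426]), np.float64(0.02267085313881086))
  clip@z40 [[0.58689926 0.03813344 0.035     ]]
red [[324.9, 115.0, 965.5], [322.0, 163.6, 315.0]] [[355.6, 179.4, 722.5], [325.5, 225.9, 258.0]]
  tri lid [ 0.63894068 -0.03041095  0.10051478] 0.0006106853362078308  top fit (array([ 0.63621746, -0.02988712]), np.float64(0.02307539631422409))
  clip@z40 [[ 0.58458722 -0.02984005  0.035     ]]
blue [[374.9, 119.2, 808.0], [367.1, 165.9, 261.0]] [[382.5, 196.3, 388.0], [352.2, 250.3, 282.0]]
  tri lid [ 0.62951247 -0.09780637  0.11156427] 0.0006574405925613504  top fit (array([ 0.62886621, -0.09734693]), np.float64(0.021869611600934518))
  clip@z40 [[ 0.58184644 -0.09766271  0.035     ]]
green [[423.9, 115.3, 330.5]] [[385.4, 280.7, 174.0]]
  tri lid [ 0.62903079 -0.17173796  0.02401637] 0.07337617409296163  top fit (array([ 0.6425424, -0.1660162]), np.float64(0.009848285843835307))
```

View pics/rt.png

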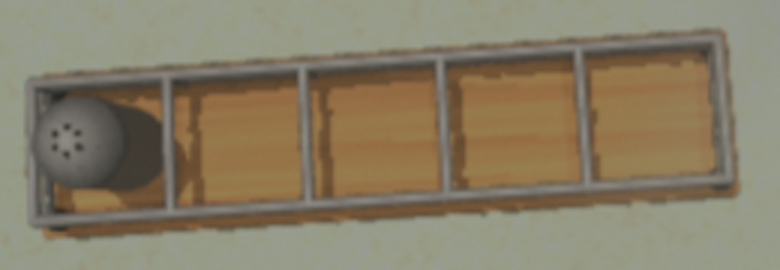

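View pics/rs.png

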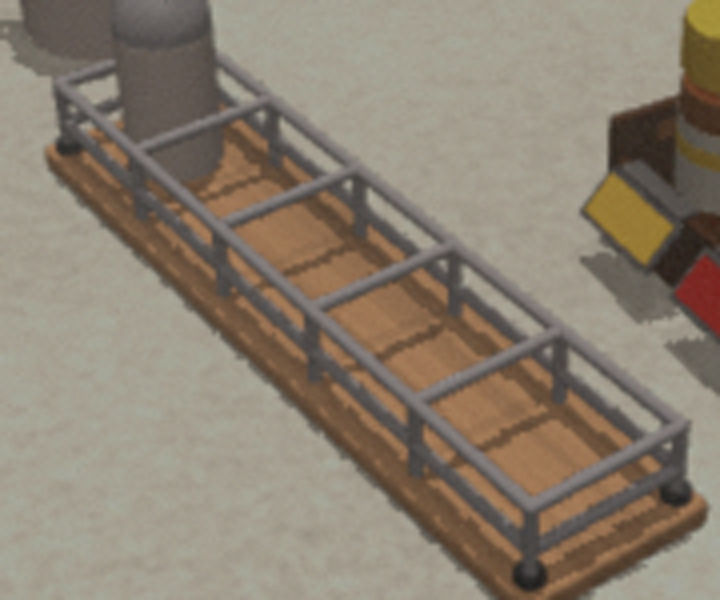

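The enlarged crops show the top-wire joints clearly. Top crop, far/near pairs: (167,76)/(171,207), (302,68)/(307,201), (440,58)/(447,192), (578,48)/(588,185), and the right end at (716,40)/(724,178). The same joints show in the side crop. I triangulate them and fix the green mask.

```bash
sed -i 's/"green":(60,85)/"green":(50,95)/; s/(s>130)&(v>50)/(s>(90 if c=="green" else 130))\&(v>35)/' h.py
python3 - <<'E'
from h import *
T,S=cam("top"),cam("side")
far=[(167,76),(302,68),(440,58),(578,48),(716,40)]; near=[(171,207),(307,201),(447,192),(588,185),(724,178)]
sf=[(268,103),(355,172),(455,248),(560,335),(683,425)]; sn=[(140,150),(224,226),(315,308),(420,400),(530,505)]
P=[]
for t,s in zip(far+near,sf+sn):
    p,e=tri(T,np.add((125,195),(np.array(t)+.5)/3-.5),S,np.add((145,150),(np.array(s)+.5)/4-.5)); P.append(p); print(p.round(4),round(e,4))
t=[np.add((125,195),(np.array(t)+.5)/3-.5) for t in far+near]
for nm,Q in(("tri",np.array(P)[:,:2]),("top@.047",plane(T,t,.047)[:,:2])):
    M=np.array([(x,y) for x in(.034,-.034) for y in(.102,.034,-.034,-.102,-.170)])
    a=M-M.mean(0);b=Q-Q.mean(0); th=np.arctan2((a[:,0]*b[:,1]-a[:,1]*b[:,0]).sum(),(a*b).sum())
    C=np.array([[np.cos(th),-np.sin(th)],[np.sin(th),np.cos(th)]]); o=Q.mean(0)-C@M.mean(0)
    print(nm,"yaw",np.degrees(th),"origin",o,"res mm",((Q-(M@C.T+o))*1e3).round(1).tolist())
    print(" places",[(C@[0,y]+o).round(4).tolist() for y in(.068,0,-.068,-.136)])
for c in["green","blue"]:
    bt=blobs(mask(T,c),(240,85,460,180)); bs=blobs(mask(S,c),(280,140,450,300))
    print(c,[(cv2.minEnclosingCircle(b),cv2.contourArea(b)) for b in bt[:3]],[(cv2.minAreaRect(b),cv2.contourArea(b)) for b in bs[:3]],lid(T,c,(240,85,460,180),.114))
    print(tri(T,cv2.minEnclosingCircle(bt[0])[0],S,cv2.minAreaRect(bs[0])[0]))
print(T["frame"][118,430],S["frame"][225,420])
E
```

```text
[0.4938 0.1805 0.0444] 0.0004
[0.4993 0.1127 0.0445] 0.0004
[0.5059 0.044  0.0451] 0.0014
[ 0.5116 -0.0236  0.0442] 0.0002
[ 0.5174 -0.0912  0.0465] 0.0024
[0.4295 0.1745 0.0459] 0.0003
[0.4347 0.1072 0.0451] 0.002
[0.4402 0.0389 0.046 ] 0.001
[ 0.4455 -0.0296  0.0471] 0.002
[ 0.4501 -0.095   0.0455] 0.0016
tri yaw 4.683247201668204 origin [0.47003219 0.0757387 ] res mm [[-1.8, 0.3], [-1.8, 0.3], [-0.8, -0.6], [-0.6, -0.4], [-0.4, -0.3], [1.7, -0.1], [1.4, 0.4], [1.2, -0.2], [1.0, -0.9], [0.1, 1.5]]
 places [[0.4645, 0.1435], [0.47, 0.0757], [0.4756, 0.008], [0.4811, -0.0598]]
top@.047 yaw 4.553070987632469 origin [0.46951634 0.0758318 ] res mm [[-1.6, -0.6], [-1.8, -0.1], [-1.0, -0.5], [-0.3, -0.3], [-0.6, 0.4], [1.9, -0.5], [0.9, 0.3], [1.4, -0.2], [0.9, -0.6], [0.3, 2.0]]
 places [[0.4641, 0.1436], [0.4695, 0.0758], [0.4749, 0.008], [0.4803, -0.0597]]
green [(((429.5, 118.5), 17.39262580871582), 811.0)] [(((421.5, 229.0), (32.0, 33.0), 90.0), 815.0), (((382.05255126953125, 277.9972839355469), (29.508777618408203, 14.196918487548828), 41.987213134765625), 372.0)] (array([ 0.63138297, -0.17069022]), np.float64(0.021310132566756786))
(array([ 0.63378914, -0.17301982,  0.10084154]), np.float64(0.000997506342448565))
blue [(((374.822998046875, 119.16423034667969), 16.981403350830078), 809.5), (((367.362060546875, 165.5), 15.050657272338867), 258.0)] [(((382.5, 197.0), (18.0, 29.0), 90.0), 391.0), (((352.0967102050781, 250.3370361328125), (25.866636276245117, 12.413012504577637), 41.987213134765625), 282.5)] (array([ 0.62890621, -0.09747224]), np.float64(0.02174849564235636))
(array([ 0.6297224 , -0.09788759,  0.11068623]), np.float64(0.000471099176336945))
[47 98 53] [45 96 53]
```

```bash
python3 -m pendant '[{"dz":-0.008,"rz":-6.49},{"dz":-0.008,"rz":-6.49},{"dz":-0.008,"rz":-6.49},{"dz":-0.008,"rz":-6.49},{"dz":-0.008,"rz":-6.49},{"dz":-0.008,"rz":-6.49},{"dz":-0.008,"rz":-6.49},{"dz":-0.008,"rz":-6.49},{"dz":-0.008,"rz":-6.49},{"dz":-0.008,"rz":-6.49},{},{}]' 40
```

```text
invalid input
```

```bash
python3 -m pendant '[{"dz":-0.008,"rz":-6.49},{"dz":-0.008,"rz":-6.49},{"dz":-0.008,"rz":-6.49},{"dz":-0.008,"rz":-6.49},{"dz":-0.008,"rz":-6.49},{"dz":-0.008,"rz":-6.49},{"dz":-0.008,"rz":-6.49},{"dz":-0.008,"rz":-6.49},{"dz":-0.008,"rz":-6.49},{"dz":-0.008,"rz":-6.49},{"dz":0},{"dz":0}]' 40; python3 -m pendant '[{"dz":0,"hand":0.085}]'
```

```text
invalid input
invalid input
```

```bash
python3 -m pendant '[{"dx":0,"dy":0,"dz":-0.01,"rx":0,"ry":0,"rz":-6.5,"hand":0.085}]'; python3 -m pendant '[{"dx":0,"dy":0,"dz":-0.01,"rx":0,"ry":0,"rz":-6.5,"hand":0.085}]' 40
```

```text
clock: 0.38
position: [0.2434, -0.5195, 0.2394]
ee_rot: [-0.002, 0.962, 0.273, -0.0]
contact_force: [0.2, 0.4, -1.2]
width: 0.0852
gripper_force: 0.0
clock: 0.47
position: [0.2436, -0.5203, 0.2508]
ee_rot: [-0.001, 0.944, 0.329, 0.0]
contact_force: [0.1, 0.3, 0.3]
width: 0.0846
gripper_force: 0.0
```

```bash
python3 -m pendant '[{"dx":0,"dy":0,"dz":-0.01,"rx":0,"ry":0,"rz":-6.49,"hand":0.085},{"dx":0,"dy":0,"dz":-0.01,"rx":0,"ry":0,"rz":-6.49,"hand":0.085},{"dx":0,"dy":0,"dz":-0.01,"rx":0,"ry":0,"rz":-6.49,"hand":0.085},{"dx":0,"dy":0,"dz":-0.01,"rx":0,"ry":0,"rz":-6.49,"hand":0.085},{"dx":0,"dy":0,"dz":-0.01,"rx":0,"ry":0,"rz":-6.49,"hand":0.085},{"dx":0,"dy":0,"dz":0,"rx":0,"ry":0,"rz":-6.49,"hand":0.085},{"dx":0,"dy":0,"dz":0,"rx":0,"ry":0,"rz":-6.49,"hand":0.085},{"dx":0,"dy":0,"dz":0,"rx":0,"ry":0,"rz":-6.49,"hand":0.085},{"dx":0,"dy":0,"dz":0,"rx":0,"ry":0,"rz":0,"hand":0.085},{"dx":0,"dy":0,"dz":0,"rx":0,"ry":0,"rz":0,"hand":0.085}]' 40
```

```text
clock: 1.3
position: [0.2437, -0.5208, 0.3013]
ee_rot: [-0.0, 0.708, 0.706, 0.0]
contact_force: [0.2, -0.6, -0.1]
width: 0.0849
gripper_force: 0.0
```

```bash
python3 -m pendant '[{"dx":0.028,"dy":0.02,"dz":0,"rx":0,"ry":0,"rz":0,"hand":0.085},{"dx":0.029,"dy":0.034,"dz":0,"rx":0,"ry":0,"rz":0,"hand":0.085},{"dx":0.029,"dy":0.034,"dz":0,"rx":0,"ry":0,"rz":0,"hand":0.085},{"dx":0.029,"dy":0.034,"dz":0,"rx":0,"ry":0,"rz":0,"hand":0.085},{"dx":0.029,"dy":0.034,"dz":0,"rx":0,"ry":0,"rz":0,"hand":0.085},{"dx":0.029,"dy":0.034,"dz":0,"rx":0,"ry":0,"rz":0,"hand":0.085},{"dx":0.029,"dy":0.034,"dz":0,"rx":0,"ry":0,"rz":0,"hand":0.085},{"dx":0.029,"dy":0.034,"dz":0,"rx":0,"ry":0,"rz":0,"hand":0.085},{"dx":0.029,"dy":0.034,"dz":0,"rx":0,"ry":0,"rz":0,"hand":0.085},{"dx":0.029,"dy":0.034,"dz":0.02,"rx":0,"ry":0,"rz":0,"hand":0.085},{"dx":0.029,"dy":0.034,"dz":0.02,"rx":0,"ry":0,"rz":0,"hand":0.085},{"dx":0.028,"dy":0.02,"dz":0.02,"rx":0,"ry":0,"rz":0,"hand":0.085}]' 40
python3 -m pendant '[{"dx":0,"dy":0,"dz":0.02,"rx":0,"ry":0,"rz":0,"hand":0.085},{"dx":0,"dy":0,"dz":0.02,"rx":0,"ry":0,"rz":0,"hand":0.085},{"dx":0,"dy":0,"dz":0.02,"rx":0,"ry":0,"rz":0,"hand":0.085},{"dx":0,"dy":0,"dz":0,"rx":0,"ry":0,"rz":0,"hand":0.085}]'
```

```text
clock: 2.3
position: [0.5983, -0.1982, 0.2471]
ee_rot: [0.002, 0.708, 0.706, 0.001]
contact_force: [0.5, -0.1, -0.7]
width: 0.0847
gripper_force: 0.0
clock: 2.63
position: [0.5928, -0.1975, 0.1826]
ee_rot: [-0.004, 0.708, 0.707, -0.002]
contact_force: [-1.0, -0.0, -0.2]
width: 0.0852
gripper_force: 0.0
```

```bash
python3 -m pendant '[{"dx":0.013,"dy":0.019,"dz":0,"rx":0,"ry":0,"rz":0,"hand":0.085},{"dx":0.014,"dy":0.019,"dz":0,"rx":0,"ry":0,"rz":0,"hand":0.085},{"dx":0,"dy":0,"dz":0.02,"rx":0,"ry":0,"rz":0,"hand":0.085},{"dx":0,"dy":0,"dz":0,"rx":0,"ry":0,"rz":0,"hand":0.085}]' 40
python3 - <<'E'
from h import *
T=cam("top");S=cam("side")
cv2.imwrite("pics/g.png",np.hstack([T["frame"][60:220,340:500],S["frame"][130:290,320:480]])[:,:,::-1].repeat(2,0).repeat(2,1))
E
```

```text
clock: 2.97
position: [0.6328, -0.1712, 0.1654]
ee_rot: [-0.002, 0.707, 0.707, -0.001]
contact_force: [-2.3, 0.3, -0.4]
width: 0.0848
gripper_force: 0.0
```

View pics/g.png

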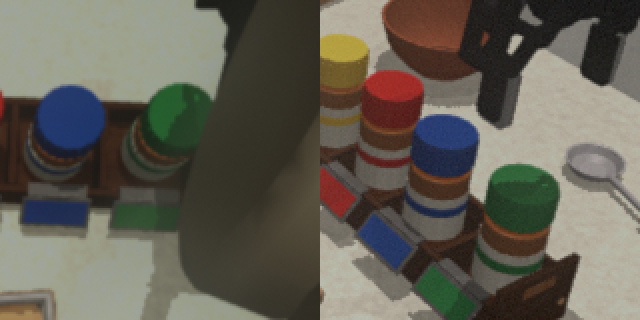

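Run:
```python
from h import *
T=cam("top");S=cam("side")
P=[[.633,-.171,.165],[.633,-.171,.114],[.631,-.1707,.101]]
print(proj(S,P),proj(T,P))
st=manip.get_state();print(st["position"],st["qpos"])
for nm in("yellow","red","blue","green"):print(nm,[cv2.boundingRect(b) for b in blobs(mask(S,nm),(280,140,450,300))])
cv2.imwrite("pics/full.png",np.hstack([T["frame"],S["frame"]])[:,:,::-1][::2,::2])
```

```text
[[429.45285856 189.07873008]
 [422.13115348 220.62801558]
 [419.16241207 228.59545974]] [[442.0662889  102.51021932]
 [430.46018727 116.19731736]
 [427.61377238 120.7367132 ]]
[ 0.63321003 -0.17277159  0.16845293] [-3.72120079e-01  4.33705756e-01  1.41921851e+00 -3.35035149e-04
  1.28748559e+00 -3.70812952e-01]
yellow [(317, 148, 27, 14)]
red [(341, 165, 31, 30), (315, 215, 22, 23)]
blue [(368, 188, 30, 19), (341, 239, 24, 24)]
green [(403, 213, 36, 33), (369, 264, 28, 28)]
```

View pics/full.png

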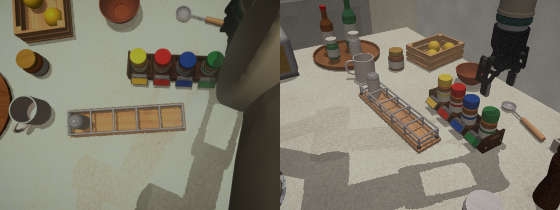

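The picture shows the finger tips at side pixels (408,192) and (460,171). Their middle (434,181) matches the projected tool position, which is centred over the green lid at (421,229). I go down and grip.

```bash
python3 -m pendant '[{"dx":0.001,"dy":-0.002,"dz":0.02,"rx":0,"ry":0,"rz":0,"hand":0.085},{"dx":0,"dy":0,"dz":0.02,"rx":0,"ry":0,"rz":0,"hand":0.085},{"dx":0,"dy":0,"dz":0.02,"rx":0,"ry":0,"rz":0,"hand":0.085},{"dx":0,"dy":0,"dz":0.018,"rx":0,"ry":0,"rz":0,"hand":0.085},{"dx":0,"dy":0,"dz":0.01,"rx":0,"ry":0,"rz":0,"hand":0.085},{"dx":0,"dy":0,"dz":0,"rx":0,"ry":0,"rz":0,"hand":0.085},{"dx":0,"dy":0,"dz":0,"rx":0,"ry":0,"rz":0,"hand":0.06},{"dx":0,"dy":0,"dz":0,"rx":0,"ry":0,"rz":0,"hand":0.03},{"dx":0,"dy":0,"dz":0,"rx":0,"ry":0,"rz":0,"hand":0.03},{"dx":0,"dy":0,"dz":0,"rx":0,"ry":0,"rz":0,"hand":0.03},{"dx":0,"dy":0,"dz":0,"rx":0,"ry":0,"rz":0,"hand":0.03},{"dx":0,"dy":0,"dz":0,"rx":0,"ry":0,"rz":0,"hand":0.03}]' 40
```

```text
clock: 4.17
position: [0.6321, -0.1715, 0.0811]
ee_rot: [0.001, 0.707, 0.707, 0.0]
contact_force: [-0.6, -0.7, 6.6]
width: 0.045
gripper_force: 40.9
```

```bash
python3 -m pendant '[{"dx":0,"dy":0,"dz":-0.01,"rx":0,"ry":0,"rz":0,"hand":0.03},{"dx":0,"dy":0,"dz":-0.02,"rx":0,"ry":0,"rz":0,"hand":0.03},{"dx":0,"dy":0,"dz":-0.025,"rx":0,"ry":0,"rz":0,"hand":0.03},{"dx":0,"dy":0,"dz":-0.025,"rx":0,"ry":0,"rz":0,"hand":0.03},{"dx":0,"dy":0,"dz":-0.025,"rx":0,"ry":0,"rz":0,"hand":0.03},{"dx":0,"dy":0,"dz":-0.015,"rx":0,"ry":0,"rz":0,"hand":0.03},{"dx":0.0,"dy":-0.01,"dz":-0.01,"rx":0,"ry":0,"rz":0,"hand":0.03},{"dx":0.01,"dy":-0.02,"dz":0,"rx":0,"ry":0,"rz":0,"hand":0.03},{"dx":0.02,"dy":-0.03,"dz":0,"rx":0,"ry":0,"rz":0,"hand":0.03},{"dx":0.025,"dy":-0.03,"dz":0,"rx":0,"ry":0,"rz":0,"hand":0.03},{"dx":0.025,"dy":-0.03,"dz":0,"rx":0,"ry":0,"rz":0,"hand":0.03},{"dx":0.02,"dy":-0.02,"dz":0,"rx":0,"ry":0,"rz":0,"hand":0.03}]'
python3 -m pendant '[{"dx":0.01,"dy":-0.01,"dz":0,"rx":0,"ry":0,"rz":0,"hand":0.03},{"dx":0,"dy":0,"dz":0,"rx":0,"ry":0,"rz":0,"hand":0.03},{"dx":0,"dy":0,"dz":0,"rx":0,"ry":0,"rz":0,"hand":0.03}]'
python3 - <<'E'
from h import *
T=cam("top");S=cam("side")
cv2.imwrite("pics/c1.png",np.hstack([T["frame"][100:310,120:400],S["frame"][90:300,150:430]])[:,:,::-1])
print(manip.get_state()["position"])
E
```

```text
clock: 5.17
position: [0.4861, -0.0691, 0.2083]
ee_rot: [-0.002, 0.707, 0.707, -0.001]
contact_force: [0.4, -0.5, -1.2]
width: 0.045
gripper_force: 41.4
clock: 5.42
position: [0.4812, -0.0612, 0.2095]
ee_rot: [0.001, 0.707, 0.707, 0.0]
contact_force: [-0.0, -0.0, -1.2]
width: 0.0451
gripper_force: 41.4
[ 0.48252846 -0.0620705   0.20940743]
```

View pics/c1.png

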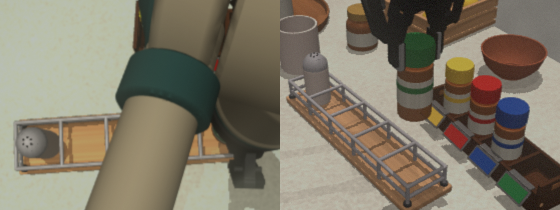

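```bash
python3 -m pendant '[{"dx":0.001,"dy":-0.001,"dz":0.01,"rx":0,"ry":0,"rz":0,"hand":0.03},{"dx":0,"dy":0,"dz":0.02,"rx":0,"ry":0,"rz":0,"hand":0.03},{"dx":0,"dy":0,"dz":0.025,"rx":0,"ry":0,"rz":0,"hand":0.03},{"dx":0,"dy":0,"dz":0.025,"rx":0,"ry":0,"rz":0,"hand":0.03},{"dx":0,"dy":0,"dz":0.02,"rx":0,"ry":0,"rz":0,"hand":0.03},{"dx":0,"dy":0,"dz":0.012,"rx":0,"ry":0,"rz":0,"hand":0.03},{"dx":0,"dy":0,"dz":0.006,"rx":0,"ry":0,"rz":0,"hand":0.03},{"dx":0,"dy":0,"dz":0.003,"rx":0,"ry":0,"rz":0,"hand":0.03},{"dx":0,"dy":0,"dz":0,"rx":0,"ry":0,"rz":0,"hand":0.03},{"dx":0,"dy":0,"dz":0,"rx":0,"ry":0,"rz":0,"hand":0.03}]'
```

```text
clock: 6.35
position: [0.4811, -0.0606, 0.0886]
ee_rot: [0.001, 0.707, 0.707, 0.0]
contact_force: [-0.2, 0.4, -1.7]
width: 0.0453
gripper_force: 41.5
```

```bash
python3 -m pendant '[{"dx":0,"dy":0,"dz":0.0015,"rx":0,"ry":0,"rz":0,"hand":0.03},{"dx":0,"dy":0,"dz":0.001,"rx":0,"ry":0,"rz":0,"hand":0.03},{"dx":0,"dy":0,"dz":0,"rx":0,"ry":0,"rz":0,"hand":0.03}]'; python3 -m pendant '[{"dx":0,"dy":0,"dz":0.0007,"rx":0,"ry":0,"rz":0,"hand":0.03},{"dx":0,"dy":0,"dz":0,"rx":0,"ry":0,"rz":0,"hand":0.03},{"dx":0,"dy":0,"dz":0,"rx":0,"ry":0,"rz":0,"hand":0.03}]'
```

```text
clock: 6.6
position: [0.4805, -0.0602, 0.0862]
ee_rot: [0.001, 0.707, 0.707, 0.0]
contact_force: [-0.2, 0.2, -1.0]
width: 0.0449
gripper_force: 41.5
clock: 6.85
position: [0.4803, -0.0601, 0.0852]
ee_rot: [0.0, 0.707, 0.707, 0.0]
contact_force: [-0.2, -0.1, -1.6]
width: 0.0451
gripper_force: 41.5
```

```bash
python3 -m pendant '[{"dx":0,"dy":0,"dz":0.001,"rx":0,"ry":0,"rz":0,"hand":0.03},{"dx":0,"dy":0,"dz":0,"rx":0,"ry":0,"rz":0,"hand":0.03},{"dx":0,"dy":0,"dz":0,"rx":0,"ry":0,"rz":0,"hand":0.03}]';python3 -m pendant '[{"dx":0,"dy":0,"dz":0.0007,"rx":0,"ry":0,"rz":0,"hand":0.03},{"dx":0,"dy":0,"dz":0,"rx":0,"ry":0,"rz":0,"hand":0.03},{"dx":0,"dy":0,"dz":0,"rx":0,"ry":0,"rz":0,"hand":0.03}]'
```

```text
clock: 7.1
position: [0.4803, -0.0602, 0.0851]
ee_rot: [0.0, 0.707, 0.707, 0.0]
contact_force: [-2.1, 0.3, 5.0]
width: 0.0447
gripper_force: 42.2
clock: 7.35
position: [0.4803, -0.0602, 0.085]
ee_rot: [0.0, 0.707, 0.707, 0.0]
contact_force: [-4.1, 0.3, 11.4]
width: 0.0448
gripper_force: 42.8
```

```bash
python3 -m pendant '[{"dx":0,"dy":0,"dz":-0.0007,"rx":0,"ry":0,"rz":0,"hand":0.03},{"dx":0,"dy":0,"dz":-0.0007,"rx":0,"ry":0,"rz":0,"hand":0.055},{"dx":0,"dy":0,"dz":0,"rx":0,"ry":0,"rz":0,"hand":0.085},{"dx":0,"dy":0,"dz":0,"rx":0,"ry":0,"rz":0,"hand":0.085},{"dx":0,"dy":0,"dz":0,"rx":0,"ry":0,"rz":0,"hand":0.085},{"dx":0,"dy":0,"dz":0,"rx":0,"ry":0,"rz":0,"hand":0.085},{"dx":0,"dy":0,"dz":-0.01,"rx":0,"ry":0,"rz":0,"hand":0.085},{"dx":0,"dy":0,"dz":-0.02,"rx":0,"ry":0,"rz":0,"hand":0.085},{"dx":0,"dy":0,"dz":-0.025,"rx":0,"ry":0,"rz":0,"hand":0.085},{"dx":0,"dy":0,"dz":-0.025,"rx":0,"ry":0,"rz":0,"hand":0.085},{"dx":0,"dy":0.005,"dz":-0.025,"rx":0,"ry":0,"rz":0,"hand":0.085},{"dx":0,"dy":0.015,"dz":-0.015,"rx":0,"ry":0,"rz":0,"hand":0.085}]'
python3 -m pendant '[{"dx":-0.006,"dy":0.025,"dz":0,"rx":0,"ry":0,"rz":0,"hand":0.085},{"dx":-0.008,"dy":0.025,"dz":0,"rx":0,"ry":0,"rz":0,"hand":0.085},{"dx":-0.008,"dy":0.025,"dz":0,"rx":0,"ry":0,"rz":0,"hand":0.085},{"dx":-0.008,"dy":0.025,"dz":0,"rx":0,"ry":0,"rz":0,"hand":0.085},{"dx":-0.007,"dy":0.02,"dz":0,"rx":0,"ry":0,"rz":0,"hand":0.085},{"dx":0,"dy":0.009,"dz":0,"rx":0,"ry":0,"rz":0,"hand":0.085},{"dx":0,"dy":0,"dz":0,"rx":0,"ry":0,"rz":0,"hand":0.085},{"dx":0,"dy":0,"dz":0,"rx":0,"ry":0,"rz":0,"hand":0.085}]'
python3 - <<'E'
from h import *
T=cam("top");S=cam("side")
cv2.imwrite("pics/c2.png",np.hstack([T["frame"][80:290,180:460],S["frame"][110:320,190:470]])[:,:,::-1])
print(manip.get_state()["position"])
b=blobs(mask(S,"green"),(180,140,350,300));print([cv2.minAreaRect(x) for x in b])
print(proj(S,[.4803,-.0597,.105]))
E
```

```text
clock: 8.35
position: [0.4995, -0.0601, 0.2073]
ee_rot: [0.001, 0.707, 0.707, 0.0]
contact_force: [0.1, -0.1, -0.1]
width: 0.0845
gripper_force: 0.0
clock: 9.02
position: [0.6283, -0.0966, 0.204]
ee_rot: [-0.001, 0.707, 0.707, -0.001]
contact_force: [0.1, -0.6, -0.5]
width: 0.0848
gripper_force: 0.0
[ 0.62773461 -0.09645393  0.20465459]
[((282.0, 215.5), (21.0, 32.0), 90.0)]
[[281.22827336 220.68090253]]
```

View pics/c2.png

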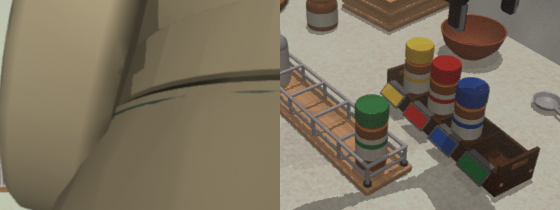

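Side view: green stands upright in the right-end place, lid at (282,215), with x matching the prediction. Now blue.

```bash
python3 -m pendant '[{"dx":-0.001,"dy":0.001,"dz":0.02,"rx":0,"ry":0,"rz":0,"hand":0.085},{"dx":0,"dy":0,"dz":0.025,"rx":0,"ry":0,"rz":0,"hand":0.085},{"dx":0,"dy":0,"dz":0.025,"rx":0,"ry":0,"rz":0,"hand":0.085},{"dx":0,"dy":0,"dz":0.025,"rx":0,"ry":0,"rz":0,"hand":0.085},{"dx":0,"dy":0,"dz":0.018,"rx":0,"ry":0,"rz":0,"hand":0.085},{"dx":0,"dy":0,"dz":0.01,"rx":0,"ry":0,"rz":0,"hand":0.085},{"dx":0,"dy":0,"dz":0,"rx":0,"ry":0,"rz":0,"hand":0.085},{"dx":0,"dy":0,"dz":0,"rx":0,"ry":0,"rz":0,"hand":0.06},{"dx":0,"dy":0,"dz":0,"rx":0,"ry":0,"rz":0,"hand":0.03},{"dx":0,"dy":0,"dz":0,"rx":0,"ry":0,"rz":0,"hand":0.03},{"dx":0,"dy":0,"dz":0,"rx":0,"ry":0,"rz":0,"hand":0.03},{"dx":0,"dy":0,"dz":0,"rx":0,"ry":0,"rz":0,"hand":0.03}]' 40
python3 -m pendant '[{"dx":0,"dy":0,"dz":0,"rx":0,"ry":0,"rz":0,"hand":0.03}]'
```

```text
clock: 10.12
position: [0.631, -0.0983, 0.0836]
ee_rot: [0.001, 0.707, 0.707, 0.001]
contact_force: [-1.5, 1.0, 5.1]
width: 0.0453
gripper_force: 40.6
clock: 10.2
position: [0.631, -0.0984, 0.0837]
ee_rot: [0.001, 0.707, 0.707, 0.001]
contact_force: [-1.4, -0.4, 6.3]
width: 0.045
gripper_force: 40.6
```

```bash
python3 -m pendant '[{"dx":0,"dy":0,"dz":-0.01,"rx":0,"ry":0,"rz":0,"hand":0.03},{"dx":0,"dy":0,"dz":-0.02,"rx":0,"ry":0,"rz":0,"hand":0.03},{"dx":0,"dy":0,"dz":-0.025,"rx":0,"ry":0,"rz":0,"hand":0.03},{"dx":0,"dy":0,"dz":-0.025,"rx":0,"ry":0,"rz":0,"hand":0.03},{"dx":0,"dy":0,"dz":-0.025,"rx":0,"ry":0,"rz":0,"hand":0.03},{"dx":0,"dy":0,"dz":-0.015,"rx":0,"ry":0,"rz":0,"hand":0.03},{"dx":0.005,"dy":-0.01,"dz":-0.01,"rx":0,"ry":0,"rz":0,"hand":0.03},{"dx":0.015,"dy":-0.02,"dz":0,"rx":0,"ry":0,"rz":0,"hand":0.03},{"dx":0.02,"dy":-0.03,"dz":0,"rx":0,"ry":0,"rz":0,"hand":0.03},{"dx":0.02,"dy":-0.03,"dz":0,"rx":0,"ry":0,"rz":0,"hand":0.03},{"dx":0.02,"dy":-0.03,"dz":0,"rx":0,"ry":0,"rz":0,"hand":0.03},{"dx":0.02,"dy":-0.025,"dz":0,"rx":0,"ry":0,"rz":0,"hand":0.03}]'
python3 -m pendant '[{"dx":0.006,"dy":-0.01,"dz":0,"rx":0,"ry":0,"rz":0,"hand":0.03},{"dx":0,"dy":0,"dz":0,"rx":0,"ry":0,"rz":0,"hand":0.03},{"dx":0,"dy":0,"dz":0,"rx":0,"ry":0,"rz":0,"hand":0.03},{"dx":0,"dy":0,"dz":0,"rx":0,"ry":0,"rz":0,"hand":0.03}]'
```

```text
clock: 11.2
position: [0.4811, 0.0031, 0.211]
ee_rot: [-0.001, 0.707, 0.707, -0.001]
contact_force: [-0.5, -0.0, -1.6]
width: 0.0449
gripper_force: 41.5
clock: 11.53
position: [0.4761, 0.0074, 0.2119]
ee_rot: [0.001, 0.707, 0.707, 0.0]
contact_force: [1.1, -0.7, -1.7]
width: 0.0445
gripper_force: 41.5
```

Down .2119 to about .0885 (0.123).

```bash
python3 -m pendant '[{"dx":0.0005,"dy":-0.0008,"dz":0.01,"rx":0,"ry":0,"rz":0,"hand":0.03},{"dx":0,"dy":0,"dz":0.02,"rx":0,"ry":0,"rz":0,"hand":0.03},{"dx":0,"dy":0,"dz":0.025,"rx":0,"ry":0,"rz":0,"hand":0.03},{"dx":0,"dy":0,"dz":0.025,"rx":0,"ry":0,"rz":0,"hand":0.03},{"dx":0,"dy":0,"dz":0.02,"rx":0,"ry":0,"rz":0,"hand":0.03},{"dx":0,"dy":0,"dz":0.013,"rx":0,"ry":0,"rz":0,"hand":0.03},{"dx":0,"dy":0,"dz":0.006,"rx":0,"ry":0,"rz":0,"hand":0.03},{"dx":0,"dy":0,"dz":0.003,"rx":0,"ry":0,"rz":0,"hand":0.03},{"dx":0,"dy":0,"dz":0.001,"rx":0,"ry":0,"rz":0,"hand":0.03},{"dx":0,"dy":0,"dz":0,"rx":0,"ry":0,"rz":0,"hand":0.03},{"dx":0,"dy":0,"dz":0,"rx":0,"ry":0,"rz":0,"hand":0.03}]'
python3 -m pendant '[{"dx":0,"dy":0,"dz":0.0008,"rx":0,"ry":0,"rz":0,"hand":0.03},{"dx":0,"dy":0,"dz":0,"rx":0,"ry":0,"rz":0,"hand":0.03},{"dx":0,"dy":0,"dz":0,"rx":0,"ry":0,"rz":0,"hand":0.03}]'
```

```text
clock: 12.45
position: [0.4753, 0.0082, 0.0895]
ee_rot: [0.001, 0.707, 0.707, 0.001]
contact_force: [-0.2, -0.5, -2.5]
width: 0.0454
gripper_force: 41.6
clock: 12.7
position: [0.4747, 0.0084, 0.0884]
ee_rot: [0.0, 0.707, 0.707, 0.0]
contact_force: [0.4, -1.0, -2.8]
width: 0.0449
gripper_force: 41.6
```

```bash
python3 -m pendant '[{"dx":0,"dy":0,"dz":0.0008,"rx":0,"ry":0,"rz":0,"hand":0.03},{"dx":0,"dy":0,"dz":0,"rx":0,"ry":0,"rz":0,"hand":0.03},{"dx":0,"dy":0,"dz":0,"rx":0,"ry":0,"rz":0,"hand":0.03}]'; python3 -m pendant '[{"dx":0,"dy":0,"dz":0.0007,"rx":0,"ry":0,"rz":0,"hand":0.03},{"dx":0,"dy":0,"dz":0,"rx":0,"ry":0,"rz":0,"hand":0.03},{"dx":0,"dy":0,"dz":0,"rx":0,"ry":0,"rz":0,"hand":0.03}]'
```

```text
clock: 12.95
position: [0.4747, 0.0084, 0.0877]
ee_rot: [0.0, 0.707, 0.707, 0.0]
contact_force: [-1.1, 0.3, 3.6]
width: 0.0448
gripper_force: 42.0
clock: 13.2
position: [0.4747, 0.0084, 0.0876]
ee_rot: [0.0, 0.707, 0.707, 0.0]
contact_force: [-2.7, 0.3, 9.2]
width: 0.045
gripper_force: 42.7
```

```bash
python3 -m pendant '[{"dx":0,"dy":0,"dz":-0.0007,"rx":0,"ry":0,"rz":0,"hand":0.03},{"dx":0,"dy":0,"dz":0,"rx":0,"ry":0,"rz":0,"hand":0.055},{"dx":0,"dy":0,"dz":0,"rx":0,"ry":0,"rz":0,"hand":0.085},{"dx":0,"dy":0,"dz":0,"rx":0,"ry":0,"rz":0,"hand":0.085},{"dx":0,"dy":0,"dz":0,"rx":0,"ry":0,"rz":0,"hand":0.085},{"dx":0,"dy":0,"dz":0,"rx":0,"ry":0,"rz":0,"hand":0.085},{"dx":0,"dy":0,"dz":-0.01,"rx":0,"ry":0,"rz":0,"hand":0.085},{"dx":0,"dy":0,"dz":-0.02,"rx":0,"ry":0,"rz":0,"hand":0.085},{"dx":0,"dy":0,"dz":-0.025,"rx":0,"ry":0,"rz":0,"hand":0.085},{"dx":0,"dy":0,"dz":-0.025,"rx":0,"ry":0,"rz":0,"hand":0.085},{"dx":0,"dy":0.005,"dz":-0.025,"rx":0,"ry":0,"rz":0,"hand":0.085},{"dx":0,"dy":0.015,"dz":-0.015,"rx":0,"ry":0,"rz":0,"hand":0.085}]'
python3 -m pendant '[{"dx":-0.006,"dy":0.025,"dz":0,"rx":0,"ry":0,"rz":0,"hand":0.085},{"dx":-0.008,"dy":0.028,"dz":0,"rx":0,"ry":0,"rz":0,"hand":0.085},{"dx":-0.008,"dy":0.028,"dz":0,"rx":0,"ry":0,"rz":0,"hand":0.085},{"dx":-0.008,"dy":0.028,"dz":0,"rx":0,"ry":0,"rz":0,"hand":0.085},{"dx":-0.008,"dy":0.022,"dz":0,"rx":0,"ry":0,"rz":0,"hand":0.085},{"dx":0,"dy":0.0105,"dz":0,"rx":0,"ry":0,"rz":0,"hand":0.085},{"dx":0,"dy":0,"dz":0,"rx":0,"ry":0,"rz":0,"hand":0.085},{"dx":0,"dy":0,"dz":0,"rx":0,"ry":0,"rz":0,"hand":0.085}]'
python3 - <<'E'
from h import *
S=cam("side")
print(manip.get_state()["position"])
for c,P in(("green",[.4803,-.0597,.105]),("blue",[.4747,.008,.105])):
    b=blobs(mask(S,c),(180,120,330,300));print(c,[cv2.minAreaRect(x) for x in b],proj(S,P))
for c in("red","yellow"): print(c,[cv2.boundingRect(b) for b in blobs(mask(S,c),(280,140,450,300))])
E
```

```text
clock: 14.2
position: [0.4937, 0.0085, 0.2097]
ee_rot: [0.001, 0.707, 0.707, 0.0]
contact_force: [0.8, 0.2, -0.4]
width: 0.0849
gripper_force: 0.0
clock: 14.87
position: [0.635, -0.0291, 0.2064]
ee_rot: [-0.001, 0.707, 0.707, -0.001]
contact_force: [-1.1, 0.3, 0.4]
width: 0.085
gripper_force: 0.0
[ 0.63438376 -0.02897767  0.20672151]
green [((281.5, 221.0), (32.0, 33.0), 90.0)] [[281.22827336 220.68090253]]
blue [((251.0, 191.5), (15.0, 28.0), 90.0)] [[252.08498782 197.89053559]]
red [(341, 165, 30, 30), (314, 215, 23, 23)]
yellow [(317, 148, 27, 13)]
```

```bash
python3 -m pendant '[{"dx":-0.001,"dy":0.0,"dz":0.02,"rx":0,"ry":0,"rz":0,"hand":0.085},{"dx":0,"dy":0,"dz":0.025,"rx":0,"ry":0,"rz":0,"hand":0.085},{"dx":0,"dy":0,"dz":0.025,"rx":0,"ry":0,"rz":0,"hand":0.085},{"dx":0,"dy":0,"dz":0.025,"rx":0,"ry":0,"rz":0,"hand":0.085},{"dx":0,"dy":0,"dz":0.02,"rx":0,"ry":0,"rz":0,"hand":0.085},{"dx":0,"dy":0,"dz":0.01,"rx":0,"ry":0,"rz":0,"hand":0.085},{"dx":0,"dy":0,"dz":0,"rx":0,"ry":0,"rz":0,"hand":0.085},{"dx":0,"dy":0,"dz":0,"rx":0,"ry":0,"rz":0,"hand":0.06},{"dx":0,"dy":0,"dz":0,"rx":0,"ry":0,"rz":0,"hand":0.03},{"dx":0,"dy":0,"dz":0,"rx":0,"ry":0,"rz":0,"hand":0.03},{"dx":0,"dy":0,"dz":0,"rx":0,"ry":0,"rz":0,"hand":0.03},{"dx":0,"dy":0,"dz":0,"rx":0,"ry":0,"rz":0,"hand":0.03}]' 40
python3 -m pendant '[{"dx":0,"dy":0,"dz":0,"rx":0,"ry":0,"rz":0,"hand":0.03}]'
```

```text
clock: 15.92
position: [0.6371, -0.0308, 0.0841]
ee_rot: [0.001, 0.707, 0.707, 0.001]
contact_force: [0.4, -0.3, 6.6]
width: 0.0451
gripper_force: 40.6
clock: 16.0
position: [0.6371, -0.0307, 0.0841]
ee_rot: [0.001, 0.707, 0.707, 0.001]
contact_force: [-1.4, -0.3, 6.4]
width: 0.0449
gripper_force: 40.6
```

```bash
python3 -m pendant '[{"dx":0,"dy":0,"dz":-0.01,"rx":0,"ry":0,"rz":0,"hand":0.03},{"dx":0,"dy":0,"dz":-0.02,"rx":0,"ry":0,"rz":0,"hand":0.03},{"dx":0,"dy":0,"dz":-0.025,"rx":0,"ry":0,"rz":0,"hand":0.03},{"dx":0,"dy":0,"dz":-0.025,"rx":0,"ry":0,"rz":0,"hand":0.03},{"dx":0,"dy":0,"dz":-0.025,"rx":0,"ry":0,"rz":0,"hand":0.03},{"dx":0,"dy":0,"dz":-0.015,"rx":0,"ry":0,"rz":0,"hand":0.03},{"dx":0.005,"dy":-0.01,"dz":-0.01,"rx":0,"ry":0,"rz":0,"hand":0.03},{"dx":0.015,"dy":-0.02,"dz":0,"rx":0,"ry":0,"rz":0,"hand":0.03},{"dx":0.02,"dy":-0.03,"dz":0,"rx":0,"ry":0,"rz":0,"hand":0.03},{"dx":0.02,"dy":-0.03,"dz":0,"rx":0,"ry":0,"rz":0,"hand":0.03},{"dx":0.02,"dy":-0.03,"dz":0,"rx":0,"ry":0,"rz":0,"hand":0.03},{"dx":0.02,"dy":-0.03,"dz":0,"rx":0,"ry":0,"rz":0,"hand":0.03}]'
python3 -m pendant '[{"dx":0.006,"dy":-0.017,"dz":0,"rx":0,"ry":0,"rz":0,"hand":0.03},{"dx":0,"dy":0,"dz":0,"rx":0,"ry":0,"rz":0,"hand":0.03},{"dx":0,"dy":0,"dz":0,"rx":0,"ry":0,"rz":0,"hand":0.03},{"dx":0,"dy":0,"dz":0,"rx":0,"ry":0,"rz":0,"hand":0.03}]'
```

```text
clock: 17.0
position: [0.4827, 0.0703, 0.2115]
ee_rot: [-0.001, 0.707, 0.707, -0.001]
contact_force: [-0.8, 0.0, -0.5]
width: 0.0447
gripper_force: 41.3
clock: 17.33
position: [0.4692, 0.0753, 0.2123]
ee_rot: [0.001, 0.707, 0.707, 0.0]
contact_force: [0.3, 0.5, -1.4]
width: 0.045
gripper_force: 41.4
```

```bash
python3 -m pendant '[{"dx":0,"dy":0.0005,"dz":0.01,"rx":0,"ry":0,"rz":0,"hand":0.03},{"dx":0,"dy":0,"dz":0.02,"rx":0,"ry":0,"rz":0,"hand":0.03},{"dx":0,"dy":0,"dz":0.025,"rx":0,"ry":0,"rz":0,"hand":0.03},{"dx":0,"dy":0,"dz":0.025,"rx":0,"ry":0,"rz":0,"hand":0.03},{"dx":0,"dy":0,"dz":0.02,"rx":0,"ry":0,"rz":0,"hand":0.03},{"dx":0,"dy":0,"dz":0.013,"rx":0,"ry":0,"rz":0,"hand":0.03},{"dx":0,"dy":0,"dz":0.006,"rx":0,"ry":0,"rz":0,"hand":0.03},{"dx":0,"dy":0,"dz":0.003,"rx":0,"ry":0,"rz":0,"hand":0.03},{"dx":0,"dy":0,"dz":0.001,"rx":0,"ry":0,"rz":0,"hand":0.03},{"dx":0,"dy":0,"dz":0.0008,"rx":0,"ry":0,"rz":0,"hand":0.03},{"dx":0,"dy":0,"dz":0,"rx":0,"ry":0,"rz":0,"hand":0.03},{"dx":0,"dy":0,"dz":0,"rx":0,"ry":0,"rz":0,"hand":0.03}]'
python3 -m pendant '[{"dx":0,"dy":0,"dz":0.0008,"rx":0,"ry":0,"rz":0,"hand":0.03},{"dx":0,"dy":0,"dz":0,"rx":0,"ry":0,"rz":0,"hand":0.03},{"dx":0,"dy":0,"dz":0,"rx":0,"ry":0,"rz":0,"hand":0.03}]'
```

```text
clock: 18.33
position: [0.4701, 0.0754, 0.0891]
ee_rot: [0.001, 0.707, 0.707, 0.001]
contact_force: [-1.5, -0.1, -0.4]
width: 0.0451
gripper_force: 41.4
clock: 18.58
position: [0.47, 0.0754, 0.0881]
ee_rot: [0.001, 0.707, 0.707, 0.001]
contact_force: [1.0, 0.1, 2.1]
width: 0.0447
gripper_force: 41.6
```

```bash
python3 -m pendant '[{"dx":0,"dy":0,"dz":0,"rx":0,"ry":0,"rz":0,"hand":0.03},{"dx":0,"dy":0,"dz":0,"rx":0,"ry":0,"rz":0,"hand":0.055},{"dx":0,"dy":0,"dz":0,"rx":0,"ry":0,"rz":0,"hand":0.085},{"dx":0,"dy":0,"dz":0,"rx":0,"ry":0,"rz":0,"hand":0.085},{"dx":0,"dy":0,"dz":0,"rx":0,"ry":0,"rz":0,"hand":0.085},{"dx":0,"dy":0,"dz":0,"rx":0,"ry":0,"rz":0,"hand":0.085},{"dx":0,"dy":0,"dz":-0.01,"rx":0,"ry":0,"rz":0,"hand":0.085},{"dx":0,"dy":0,"dz":-0.02,"rx":0,"ry":0,"rz":0,"hand":0.085},{"dx":0,"dy":0,"dz":-0.025,"rx":0,"ry":0,"rz":0,"hand":0.085},{"dx":0,"dy":0,"dz":-0.025,"rx":0,"ry":0,"rz":0,"hand":0.085},{"dx":0,"dy":0.005,"dz":-0.025,"rx":0,"ry":0,"rz":0,"hand":0.085},{"dx":0,"dy":0.015,"dz":-0.015,"rx":0,"ry":0,"rz":0,"hand":0.085}]'
python3 -m pendant '[{"dx":-0.006,"dy":0.025,"dz":0,"rx":0,"ry":0,"rz":0,"hand":0.085},{"dx":-0.008,"dy":0.028,"dz":0,"rx":0,"ry":0,"rz":0,"hand":0.085},{"dx":-0.008,"dy":0.028,"dz":0,"rx":0,"ry":0,"rz":0,"hand":0.085},{"dx":-0.008,"dy":0.028,"dz":0,"rx":0,"ry":0,"rz":0,"hand":0.085},{"dx":-0.008,"dy":0.028,"dz":0,"rx":0,"ry":0,"rz":0,"hand":0.085},{"dx":0,"dy":0.011,"dz":0,"rx":0,"ry":0,"rz":0,"hand":0.085},{"dx":0,"dy":0,"dz":0,"rx":0,"ry":0,"rz":0,"hand":0.085},{"dx":0,"dy":0,"dz":0,"rx":0,"ry":0,"rz":0,"hand":0.085}]'
python3 - <<'E'
from h import *
S=cam("side")
print(manip.get_state()["position"])
for c,P in(("green",[.4803,-.0597,.105]),("blue",[.4747,.008,.105]),("red",[.470,.0754,.105])):
    b=blobs(mask(S,c),(180,120,330,300));print(c,[cv2.minAreaRect(x) for x in b],proj(S,P))
for c in("yellow",): print(c,[cv2.boundingRect(b) for b in blobs(mask(S,c),(280,140,450,300))])
E
```

```text
clock: 19.58
position: [0.4886, 0.0755, 0.2102]
ee_rot: [0.001, 0.707, 0.707, 0.001]
contact_force: [1.3, 0.3, 0.2]
width: 0.0848
gripper_force: 0.0
clock: 20.25
position: [0.637, 0.0373, 0.2067]
ee_rot: [-0.001, 0.707, 0.707, -0.001]
contact_force: [-0.4, -0.0, -0.2]
width: 0.0848
gripper_force: 0.0
[0.63625461 0.03758196 0.2069581 ]
green [((281.0, 221.0), (32.0, 32.0), 90.0)] [[281.22827336 220.68090253]]
blue [((251.6053924560547, 193.96755981445312), (13.380908012390137, 28.526330947875977), 72.89727020263672)] [[252.08498782 197.89053559]]
red [((227.0, 177.5), (29.0, 28.0), 90.0), ((324.5000305175781, 225.00003051757812), (21.920310974121094, 12.020814895629883), 45.0)] [[226.80160947 177.56016856]]
yellow [(317, 147, 25, 10)]
```

```bash
python3 -m pendant '[{"dx":0,"dy":0.0,"dz":0.02,"rx":0,"ry":0,"rz":0,"hand":0.085},{"dx":0,"dy":0,"dz":0.025,"rx":0,"ry":0,"rz":0,"hand":0.085},{"dx":0,"dy":0,"dz":0.025,"rx":0,"ry":0,"rz":0,"hand":0.085},{"dx":0,"dy":0,"dz":0.025,"rx":0,"ry":0,"rz":0,"hand":0.085},{"dx":0,"dy":0,"dz":0.02,"rx":0,"ry":0,"rz":0,"hand":0.085},{"dx":0,"dy":0,"dz":0.01,"rx":0,"ry":0,"rz":0,"hand":0.085},{"dx":0,"dy":0,"dz":0,"rx":0,"ry":0,"rz":0,"hand":0.085},{"dx":0,"dy":0,"dz":0,"rx":0,"ry":0,"rz":0,"hand":0.06},{"dx":0,"dy":0,"dz":0,"rx":0,"ry":0,"rz":0,"hand":0.03},{"dx":0,"dy":0,"dz":0,"rx":0,"ry":0,"rz":0,"hand":0.03},{"dx":0,"dy":0,"dz":0,"rx":0,"ry":0,"rz":0,"hand":0.03},{"dx":0,"dy":0,"dz":0,"rx":0,"ry":0,"rz":0,"hand":0.03}]' 40
python3 -m pendant '[{"dx":0,"dy":0,"dz":0,"rx":0,"ry":0,"rz":0,"hand":0.03}]'
```

```text
clock: 21.3
position: [0.6386, 0.0374, 0.0845]
ee_rot: [0.001, 0.707, 0.707, 0.001]
contact_force: [-0.5, -0.1, 5.6]
width: 0.045
gripper_force: 40.8
clock: 21.38
position: [0.6386, 0.0374, 0.0845]
ee_rot: [0.001, 0.707, 0.707, 0.001]
contact_force: [0.2, -0.2, 6.3]
width: 0.0447
gripper_force: 40.8
```

```bash
python3 -m pendant '[{"dx":0,"dy":0,"dz":-0.01,"rx":0,"ry":0,"rz":0,"hand":0.03},{"dx":0,"dy":0,"dz":-0.02,"rx":0,"ry":0,"rz":0,"hand":0.03},{"dx":0,"dy":0,"dz":-0.025,"rx":0,"ry":0,"rz":0,"hand":0.03},{"dx":0,"dy":0,"dz":-0.025,"rx":0,"ry":0,"rz":0,"hand":0.03},{"dx":0,"dy":0,"dz":-0.025,"rx":0,"ry":0,"rz":0,"hand":0.03},{"dx":0,"dy":0,"dz":-0.015,"rx":0,"ry":0,"rz":0,"hand":0.03},{"dx":0.005,"dy":-0.01,"dz":-0.01,"rx":0,"ry":0,"rz":0,"hand":0.03},{"dx":0.015,"dy":-0.02,"dz":0,"rx":0,"ry":0,"rz":0,"hand":0.03},{"dx":0.02,"dy":-0.03,"dz":0,"rx":0,"ry":0,"rz":0,"hand":0.03},{"dx":0.02,"dy":-0.03,"dz":0,"rx":0,"ry":0,"rz":0,"hand":0.03},{"dx":0.02,"dy":-0.03,"dz":0,"rx":0,"ry":0,"rz":0,"hand":0.03},{"dx":0.02,"dy":-0.03,"dz":0,"rx":0,"ry":0,"rz":0,"hand":0.03}]'
python3 -m pendant '[{"dx":0.006,"dy":-0.024,"dz":0,"rx":0,"ry":0,"rz":0,"hand":0.03},{"dx":0,"dy":0,"dz":0,"rx":0,"ry":0,"rz":0,"hand":0.03},{"dx":0,"dy":0,"dz":0,"rx":0,"ry":0,"rz":0,"hand":0.03},{"dx":0,"dy":0,"dz":0,"rx":0,"ry":0,"rz":0,"hand":0.03}]'
```

```text
clock: 22.38
position: [0.4841, 0.1381, 0.2118]
ee_rot: [-0.001, 0.707, 0.707, -0.001]
contact_force: [-0.0, 1.6, -1.5]
width: 0.0447
gripper_force: 41.6
clock: 22.72
position: [0.4631, 0.1434, 0.2126]
ee_rot: [0.0, 0.707, 0.707, 0.0]
contact_force: [0.3, -0.7, -2.5]
width: 0.0452
gripper_force: 41.7
```

```bash
python3 -m pendant '[{"dx":0,"dy":0.0007,"dz":0.01,"rx":0,"ry":0,"rz":0,"hand":0.03},{"dx":0,"dy":0,"dz":0.02,"rx":0,"ry":0,"rz":0,"hand":0.03},{"dx":0,"dy":0,"dz":0.025,"rx":0,"ry":0,"rz":0,"hand":0.03},{"dx":0,"dy":0,"dz":0.025,"rx":0,"ry":0,"rz":0,"hand":0.03},{"dx":0,"dy":0,"dz":0.02,"rx":0,"ry":0,"rz":0,"hand":0.03},{"dx":0,"dy":0,"dz":0.013,"rx":0,"ry":0,"rz":0,"hand":0.03},{"dx":0,"dy":0,"dz":0.006,"rx":0,"ry":0,"rz":0,"hand":0.03},{"dx":0,"dy":0,"dz":0.003,"rx":0,"ry":0,"rz":0,"hand":0.03},{"dx":0,"dy":0,"dz":0.001,"rx":0,"ry":0,"rz":0,"hand":0.03},{"dx":0,"dy":0,"dz":0.0008,"rx":0,"ry":0,"rz":0,"hand":0.03},{"dx":0,"dy":0,"dz":0,"rx":0,"ry":0,"rz":0,"hand":0.03},{"dx":0,"dy":0,"dz":0,"rx":0,"ry":0,"rz":0,"hand":0.03}]'
python3 -m pendant '[{"dx":0,"dy":0,"dz":0.0008,"rx":0,"ry":0,"rz":0,"hand":0.03},{"dx":0,"dy":0,"dz":0,"rx":0,"ry":0,"rz":0,"hand":0.03},{"dx":0,"dy":0,"dz":0,"rx":0,"ry":0,"rz":0,"hand":0.03}]'
```

```text
clock: 23.72
position: [0.4648, 0.1435, 0.0895]
ee_rot: [0.001, 0.707, 0.707, 0.001]
contact_force: [0.8, 1.7, -1.7]
width: 0.0447
gripper_force: 41.7
clock: 23.97
position: [0.4647, 0.1435, 0.0885]
ee_rot: [0.001, 0.707, 0.707, 0.001]
contact_force: [-0.0, 0.6, -0.2]
width: 0.045
gripper_force: 42.0
```

```bash
python3 -m pendant '[{"dx":0,"dy":0,"dz":0.0005,"rx":0,"ry":0,"rz":0,"hand":0.03},{"dx":0,"dy":0,"dz":0,"rx":0,"ry":0,"rz":0,"hand":0.055},{"dx":0,"dy":0,"dz":0,"rx":0,"ry":0,"rz":0,"hand":0.085},{"dx":0,"dy":0,"dz":0,"rx":0,"ry":0,"rz":0,"hand":0.085},{"dx":0,"dy":0,"dz":0,"rx":0,"ry":0,"rz":0,"hand":0.085},{"dx":0,"dy":0,"dz":0,"rx":0,"ry":0,"rz":0,"hand":0.085},{"dx":0,"dy":0,"dz":-0.01,"rx":0,"ry":0,"rz":0,"hand":0.085},{"dx":0,"dy":0,"dz":-0.02,"rx":0,"ry":0,"rz":0,"hand":0.085},{"dx":0,"dy":0,"dz":-0.03,"rx":0,"ry":0,"rz":0,"hand":0.085},{"dx":0,"dy":0,"dz":-0.03,"rx":0,"ry":0,"rz":0,"hand":0.085},{"dx":0,"dy":0,"dz":-0.03,"rx":0,"ry":0,"rz":0,"hand":0.085},{"dx":0,"dy":0,"dz":-0.03,"rx":0,"ry":0,"rz":0,"hand":0.085}]'
python3 -m pendant '[{"dx":0,"dy":0,"dz":-0.03,"rx":0,"ry":0,"rz":0,"hand":0.085},{"dx":-0.01,"dy":-0.01,"dz":-0.02,"rx":0,"ry":0,"rz":0,"hand":0.085},{"dx":-0.03,"dy":-0.01,"dz":0,"rx":0,"ry":0,"rz":0,"hand":0.085},{"dx":-0.04,"dy":-0.01,"dz":0,"rx":0,"ry":0,"rz":0,"hand":0.085},{"dx":-0.04,"dy":-0.01,"dz":0,"rx":0,"ry":0,"rz":0,"hand":0.085},{"dx":-0.04,"dy":-0.01,"dz":0,"rx":0,"ry":0,"rz":0,"hand":0.085},{"dx":-0.04,"dy":-0.01,"dz":0,"rx":0,"ry":0,"rz":0,"hand":0.085},{"dx":-0.04,"dy":-0.01,"dz":0,"rx":0,"ry":0,"rz":0,"hand":0.085},{"dx":-0.04,"dy":-0.01,"dz":0,"rx":0,"ry":0,"rz":0,"hand":0.085},{"dx":-0.04,"dy":-0.01,"dz":0,"rx":0,"ry":0,"rz":0,"hand":0.085},{"dx":-0.03,"dy":-0.01,"dz":0,"rx":0,"ry":0,"rz":0,"hand":0.085},{"dx":-0.02,"dy":0,"dz":0,"rx":0,"ry":0,"rz":0,"hand":0.085}]'
python3 -m pendant '[{"dx":-0.03,"dy":-0.01,"dz":0,"rx":0,"ry":0,"rz":0,"hand":0.085},{"dx":-0.04,"dy":-0.01,"dz":0,"rx":0,"ry":0,"rz":0,"hand":0.085},{"dx":-0.04,"dy":-0.01,"dz":0,"rx":0,"ry":0,"rz":0,"hand":0.085},{"dx":-0.04,"dy":-0.01,"dz":0,"rx":0,"ry":0,"rz":0,"hand":0.085},{"dx":-0.02,"dy":-0.01,"dz":0,"rx":0,"ry":0,"rz":0,"hand":0.085},{"dx":0,"dy":0,"dz":0,"rx":0,"ry":0,"rz":0,"hand":0.085}]'
python3 - <<'E'
from h import *
T=cam("top");S=cam("side")
cv2.imwrite("pics/end.png",np.hstack([T["frame"][60:310,80:460],S["frame"][60:310,80:460]])[:,:,::-1])
for c,p in zip(("yellow","red","blue","green"),[[.4643,.1435],[.4698,.0758],[.4753,.008],[.4805,-.0598]]):
    try: print(c,lid(T,c,(120,180,380,290),.118),p)
    except Exception as e: print(c,e)
E
```

```text
clock: 24.97
position: [0.4637, 0.1433, 0.2388]
ee_rot: [-0.0, 0.707, 0.707, -0.0]
contact_force: [0.1, 0.8, -0.5]
width: 0.0852
gripper_force: 0.0
clock: 25.97
position: [0.3621, -0.2294, 0.2874]
ee_rot: [-0.0, 0.708, 0.706, -0.001]
contact_force: [0.5, 0.8, 0.5]
width: 0.0848
gripper_force: 0.0
clock: 26.47
position: [0.3123, -0.4012, 0.2866]
ee_rot: [-0.0, 0.709, 0.705, -0.001]
contact_force: [-0.1, -0.5, -0.5]
width: 0.0852
gripper_force: 0.0
yellow (array([0.46581964, 0.14384544]), np.float64(0.022005267366424407)) [0.4643, 0.1435]
red (array([0.47118451, 0.07634572]), np.float64(0.022100551430234646)) [0.4698, 0.0758]
blue (array([0.47367953, 0.00929236]), np.float64(0.021143046897141134)) [0.4753, 0.008]
green (array([ 0.48043544, -0.05926022]), np.float64(0.021394444244893947)) [0.4805, -0.0598]
```

View pics/end.png

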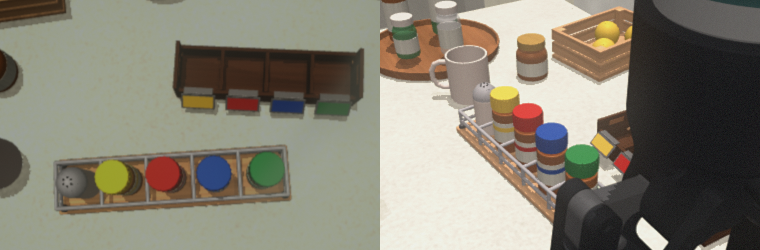

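The top view shows salt, yellow, red, blue and green upright in their places, with lids within 2 mm of the place centres. The old rack is empty, so I hand in.

```bash
python3 -c "
from rig import manip
print(manip.sign_off())"
```

```text
the job is handed in; nothing more can be done
None
```

The four jars stand upright in the new rack in their original left-to-right order (yellow, red, blue, green), each lid within about 2 mm of its place's centre; the salt shaker is still standing, and the job was handed in at about 27 s.

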